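Lock the loaf press with its spring cotter

ROBOT

A 6-joint arm with a two-finger parallel gripper is mounted at the origin on the work surface. World frame = base frame: x ahead of the robot, y to its left, z up, the work surface at z = 0. Lengths are in mm, angles in rad, forces in N, time in s.
With the tool pointing down it reaches from about 400 to 925 mm from the base axis. Payload 12.5 kg.
Tool frame: the origin (TCP) lies at the very end of the fingers, on their centre line; the grasp point (between the pads) lies 19 mm behind it; z points along the fingers, y is the direction in which the jaws open and shut (so a half turn about z gives the same grasp; the last joint's range is limited). The gripper opens to 95 mm and grips with 3 to 60 N. Pads are 20 mm wide; open, the fingers measure 119 mm over their backs; the gripper's body (75 mm by 180 mm) begins 59 mm behind the grasp point.
Start: joints at [-1.279, 0.491, 1.559, -0, 1.092, -0.106], TCP at [242.144, -576.209, 177.261] pointing down, gripper open.
Joint ranges: [-3.1, 3.1], [-0.84, 2.19], [0.05, 2.79], [-1.13, 4.28], [0.06, 2.93], [-2.69, 2.69]. Speed limits (rad/s): [2.22, 2.22, 2.79, 3.14, 3.14, 3.14].

INTERFACE

Orientations are given as [roll, pitch, yaw] about the fixed x, y, z axes, in that order (R = Rz(yaw) Ry(pitch) Rx(roll)).
In Python, from cell import env, read_camera, get_calibration gives the robot as it stands.
- The arm moves only by the tool arm_command, never from a script. Its argument "targets" is a list of rows, each a list of 3 entries, a list of its own where there are three numbers: the turn, a rotation vector about the tool's x, y, z in rad, then the shift along the tool's x, y, z in m, then the closure in counts, from 0 (fully open) to 255 (shut). In form: [[[rx, ry, rz], [tx, ty, tz], fingers], ...]. A call has 1 to 8 rows; each row is the pose to reach, as a shift and turn from the pose commanded when the call began, along the tool's axes at that moment; what a row does not reach only later rows make up. A row lasts 1/10 s, in which the tool goes at most 50 mm and 8.59 degrees, less where a joint would pass 70% of its speed; a pose out of reach is approached as far as the arm can. A call with a gripper value outside its range is refused whole. The fingers move at their own pace and stop on an object; the grip force is fixed at half the most. Time passes only in rows, so rows that repeat a pose let the fingers close. It gives the time, the measured TCP pose, the force and the opening at its end, in the units of the state.
- env.state(): the state, without advancing time (a new reading comes with each control period).
- read_camera(name): name is "scene" or "top" or "wrist"; returns (picture, depth): 480x640x3 uint8, blue, green, red; 480x640 float32, mm along the optical axis (not along the pixel's ray), 0 where there is no reading.
- get_calibration(name): a dict with "vfov" (degrees; the focal length in pixels is half the picture's height over the tangent of half this angle, whatever the lens; pixels are square), "cx", "cy" (the principal point, pixels), "k1" (the pictures are not rectified: a ray, as slopes to the right and down, at radius r is drawn at 1 + k1 r^2 times it, then the intrinsics apply), "world_from_camera" (4x4, takes a point from camera to world coordinates). Camera axes: x right, y down, z forward; pixel columns grow to the right and rows downward; lengths in mm; the calibration is good to about 2 mm. A picture is of the moment at which its call begins: read the wrist's pose just before it. get_calibration takes no time and is no camera call; for the wrist camera it gives the pose at the moment of the call.
- env.job_done(): hands the job in, once; it reports no verdict.
The state is a dict: "t": time; "joints": joint angles; "qvel": joint speeds; "tau": joint torques, N m; "eef_pos": TCP position; "tcp_rot": TCP orientation; "ft_force": force on the tool from outside, world axes, zero at the start; "moment": the same for the moment, N m; "opening": opening from 0.0 (shut) to 1.0 (fully open).
Only numpy, scipy, OpenCV 4.12 (cv2) and the standard library are available. Lean on these libraries where they do the work, as an engineer would, in place of code of your own. Each camera call takes 0.05 s, during which the arm holds its last target.

TASK

Lock the lid of the loaf press on the sandwich counter: first swing the red clamp bar round until its slot sits fully home around the upright steel pin, then push the brass spring cotter lying in the blue cradle straight on, so that its straight leg goes through the pin's cross hole and its sprung leg snaps over the pin. Leave the sauce bottle, the jar and the cup standing where they are.

Things in the scene. Friction and masses are not known exactly. Their poses are not given: they have to be found in the camera images.
- pin_hole (a point): Centre of the cross hole (9.5 mm wide, 10 mm high) in the upright steel pin (18 mm diameter, top 13 mm above this point) of the fixed loaf press. The hole runs along this point's x axis, the direction in which the cotter is pushed (world +x give or take 0.3 rad); z up. The closed bar's slot surrounds the pin 13 mm below this point. The press lid is 20 mm and more below it, towards +y.
- cradle (a point): Centre of the blue cradle's floor, 68 mm behind (-x), 10 mm to +y of and 6.5 mm below pin_hole; axes as pin_hole's. Floor 82 mm long in x, 38 mm wide, open at its rear end. Guide ribs 3 mm high and 4 mm wide run along x at y = -17 and +17 mm. At x = +41 mm a step rises 3.5 mm towards the pin; the coil can go no farther than this step.
- bar_pivot (a point): Vertical hinge axis of the red clamp bar, at the bar's mid thickness (8 mm thick, 28 mm wide; the bar lies level 80 to 88 mm above the table). It stands 230 mm from the pin, at y = +230 mm in pin_hole's frame; x axis as pin_hole's.
- bar_peg (a point): Mid height of the black round peg, 16 mm diameter, that stands up 40 mm from the top of the clamp bar (4 to 44 mm above the bar's mid thickness), 95 mm from the pivot. This point is 24 mm above the bar's mid thickness, that is 20 mm below the peg's top. Push the bar by it. It moves on a level arc about bar_pivot.
- bar (a joint): Angle of the clamp bar, rad. 0 = fully home, slot around the pin, against its stop; positive = swung out, its free end away from the pin on the pin_hole +x side. Turns freely with some friction (about 0.2 N m) and stays where it is left. From the pivot the bar points along pin_hole's (sin a, -cos a, 0).
- clip: Loose brass spring cotter (6 mm wire, 70 g) lying flat, its tip just inside the pin's hole. Origin: the point on the straight leg's axis that is in the middle of the pin when home (then within 3 mm of pin_hole). x: along the leg to its tip, 40 mm ahead; y: to the sprung wavy leg. Starts 32 to 40 mm short. In the last 20 mm the wavy leg is spread (peak push 5 to 8 N), then snaps over.
- clip_coil (a point): Centre of the cotter's round coil (26 mm outer diameter, 13 mm high, upright axis), the end that is pushed: 42 mm behind and 10 mm to the +y side of clip's origin, level with the leg. Push its back in pin_hole's +x direction; the lower 3 mm of the coil is below the tops of the guide ribs.
- bow (a joint): How far the cotter's sprung wavy leg is spread, rad. 0 = relaxed, as at the start and when home; up to about 0.1 while it rides over the pin.
- sauce: Bystander: red plastic sauce bottle, 52 mm diameter, 120 mm high, origin at the centre of its underside.
- jar: Bystander: amber jar with yellow lid, 60 mm diameter, 85 mm high, origin at the centre of its underside.
- cup: Bystander: steel cup, 68 mm diameter at the rim, 80 mm high, origin at the centre of its underside.

How it is judged:
By the outcome, as a careful person would: the job done as asked, in the order asked, and still so for the second after the job is handed in, with the robot touching nothing.
It also fails if it takes over 54 s, if anything falls off the work surface, if the arm or the gripper's body presses on something with over 40 N, if the wrist force passes 120 N, or if a joint passes its speed limit or range.

## Working session

There is one attempt and no reset: what is moved stays moved. The work goes in short steps, Python scripts to look and compute and a tool call to move; the robot and the scene stay as the last step left them, time stands still between calls to the robot, and variables do not carry over. Pictures are saved under pics/ and viewed, and the job is handed in when it is done.

Besides the shell and the picture viewer there is one more tool, called after "Call:" as a command line: name --argument value ..., lists and objects as JSON in quotes. arm_command: Moves the arm, as the interface text tells. Its arguments: {"type":"object","properties":{"targets":{"type":"array"}},"required":["targets"]}

```bash
mkdir -p pics; ls; python3 - <<'E'
from cell import env, read_camera, get_calibration
import cv2,numpy as np
s=env.state();print(s)
for n in ["scene","top"]:
    p,d=read_camera(n);cv2.imwrite(f"pics/{n}0.png",p);np.savez(f"{n}0.npz",p=p,d=d)
    c=get_calibration(n);print(n,c)
E
```

```text
pics
{'t': 0.0, 'joints': array([-1.27862790e+00,  4.91528464e-01,  1.55950064e+00, -9.22610276e-06,
        1.09169767e+00, -1.05611488e-01]), 'qvel': array([-3.27749292e-04,  1.23081396e-03, -8.62450572e-04,  7.40851725e-04,
        2.74471873e-03, -7.48824690e-05]), 'tau': array([-2.70934024e-04, -6.12653947e+01, -2.58191621e+01,  6.91592158e-02,
        4.81527625e-02, -1.36040594e-04]), 'eef_pos': array([ 242.02950269, -575.89670019,  176.663467  ]), 'tcp_rot': array([-3.14046399e+00, -1.11416279e-04,  3.97784111e-01]), 'ft_force': array([0.63463735, 0.46006518, 0.67991745]), 'moment': array([-0.00849549,  0.00815641,  0.01066918]), 'opening': 1.0027054977690666}
scene {'vfov': 49.937853601764274, 'cx': 320.9325168543289, 'cy': 245.47649995578294, 'k1': -0.09829818938572439, 'world_from_camera': array([[ 3.46434977e-02,  6.83460315e-01, -7.29165157e-01,
         1.31212600e+03],
       [ 9.99393497e-01, -2.62690762e-02,  2.28598625e-02,
         2.34318384e+01],
       [-3.53068624e-03, -7.29514862e-01, -6.83955847e-01,
         7.51075933e+02],
       [ 0.00000000e+00,  0.00000000e+00,  0.00000000e+00,
         1.00000000e+00]])}
top {'vfov': 43.75619064372738, 'cx': 321.99234805717384, 'cy': 238.06355281475518, 'k1': 0.026639277029362623, 'world_from_camera': array([[-2.18433314e-02, -9.97531054e-01,  6.67432785e-02,
         4.96182759e+02],
       [-9.99746212e-01,  2.14262151e-02, -6.95909611e-03,
         2.65200260e+01],
       [ 5.51185864e-03, -6.68783497e-02, -9.97745912e-01,
         1.19030999e+03],
       [ 0.00000000e+00,  0.00000000e+00,  0.00000000e+00,
         1.00000000e+00]])}
```

View pics/scene0.png

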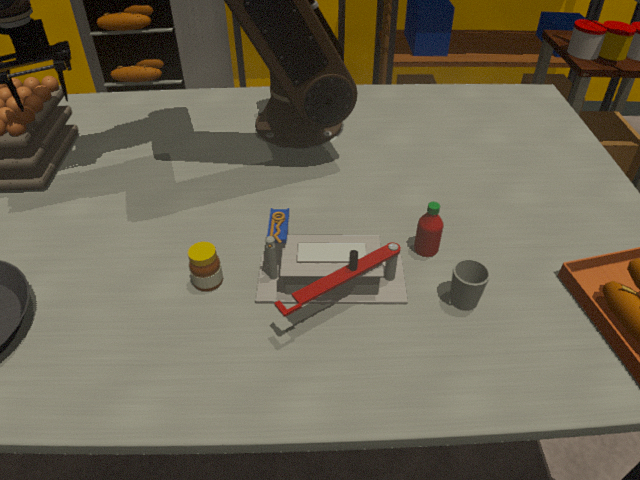

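View pics/top0.png

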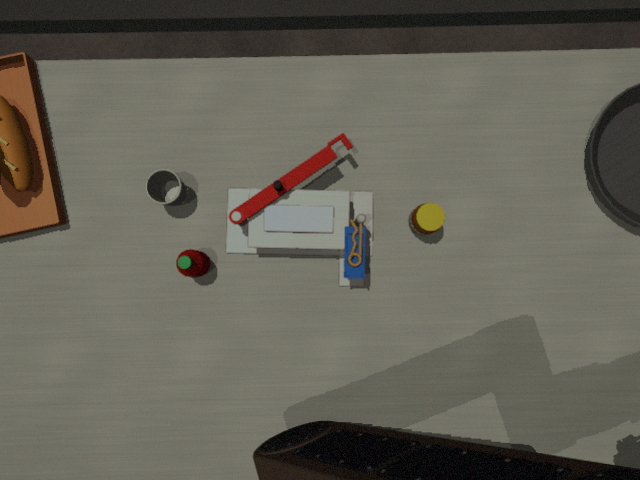

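The top view shows the pivot at about (237,215), the peg at (279,187), the pin at (361,218) and the coil at (355,260). The bar is swung out about 0.55 rad. Next I'll zoom in and measure.

```bash
cat > h.py <<'E'
import cv2,numpy as np
from cell import env, read_camera, get_calibration
def ray(c,u,v):
    f=240/np.tan(np.radians(c['vfov']/2)); x=(u-c['cx'])/f;y=(v-c['cy'])/f
    r=rd=np.hypot(x,y)
    for _ in range(20): r=rd/(1+c['k1']*r*r)
    k=r/rd if rd>0 else 1
    T=c['world_from_camera'];return T[:3,3],T[:3,:3]@np.array([x*k,y*k,1])
def onz(c,u,v,z):
    o,d=ray(c,u,v);return o+d*(z-o[2])/d[2]
def proj(c,P):
    T=c['world_from_camera'];p=T[:3,:3].T@(np.array(P)-T[:3,3]);x,y=p[:2]/p[2];k=1+c['k1']*(x*x+y*y)
    f=240/np.tan(np.radians(c['vfov']/2));return np.array([c['cx']+f*x*k,c['cy']+f*y*k])
def tri(c1,p1,c2,p2):
    (a,d),(b,e)=ray(c1,*p1),ray(c2,*p2);d=d/np.linalg.norm(d);e=e/np.linalg.norm(e)
    s=np.linalg.lstsq(np.c_[d,-e],b-a,rcond=None)[0];P=a+s[0]*d;Q=b+s[1]*e;return (P+Q)/2,np.linalg.norm(P-Q)
E
python3 - <<'E'
from h import *
t=np.load('top0.npz');s=np.load('scene0.npz')
cv2.imwrite('pics/tz.png',cv2.resize(t['p'][125:295,220:380],None,fx=3.5,fy=3.5,interpolation=cv2.INTER_CUBIC))
cv2.imwrite('pics/sz.png',cv2.resize(s['p'][200:340,250:420],None,fx=4,fy=4,interpolation=cv2.INTER_CUBIC))
for n,u,v in [('pin',361,218),('piv',237,215),('peg',279,187),('coil',355,260),('lid',300,220)]:
    print(n,t['d'][v-1:v+2,u-1:u+2].mean(), onz(get_calibration('top'),u,v,{'pin':110,'piv':88,'peg':128,'coil':100,'lid':80}[n]))
E
```

```text
pin 1085.8121 [603.43773342 -52.63813195 110.        ]
piv 1104.2202 [616.06911486 175.16272983  88.        ]
peg 1072.184 [660.50309013  94.0641212  128.        ]
coil 1100.1978 [527.72791172 -40.40875462 100.        ]
lid 1117.649 [605.09623699  59.04921293  80.        ]
```

View pics/tz.png

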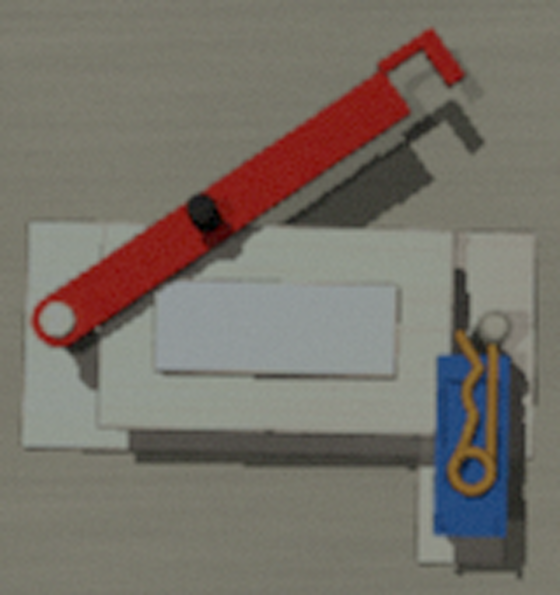

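View pics/sz.png

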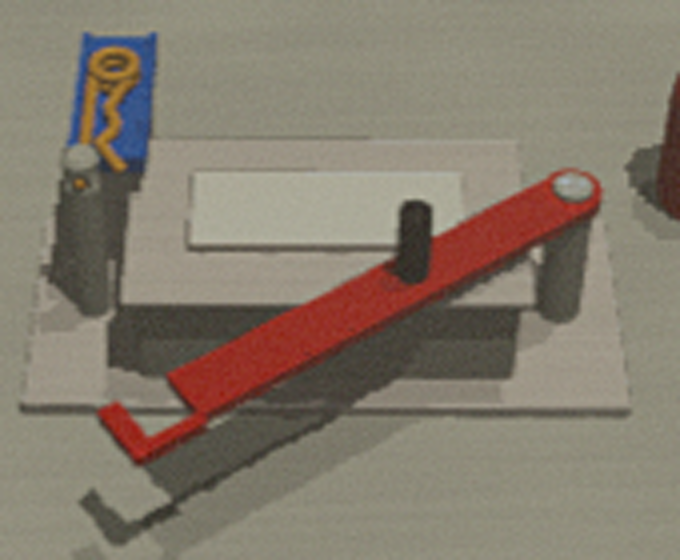

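```bash
python3 - <<'E'
from h import *
ct=get_calibration('top');cs=get_calibration('scene')
T=lambda u,v:(220+(u+.5)/3.5-.5,125+(v+.5)/3.5-.5); S=lambda u,v:(250+(u+.5)/4-.5,200+(v+.5)/4-.5)
P={}
for n,a,b,z in [('pin',(495,327),(81,157),110),('peg',(203,207),(416,207),128),('piv',(56,320),(573,184),90),('coil',(470,472),(114,64),103.5)]:
    p,e=tri(ct,T(*a),cs,S(*b)); q=onz(ct,*T(*a),z); r=onz(cs,*S(*b),z); print(n,p.round(1),round(e,1),'top',q.round(1),'scene',r.round(1)); P[n]=(q+r)/2
for n in('pin','piv','peg','coil'):print(n,P[n])
d=(P['piv']-P['pin'])[:2]; psi=np.arctan2(-d[0],d[1]);print('L',np.hypot(*d),'yaw',psi)
X=np.array([np.cos(psi),np.sin(psi)]);Y=np.array([-X[1],X[0]])
g=(P['peg']-P['piv'])[:2];print('peg r',np.hypot(*g),'angle',np.arctan2(g@X,-g@Y))
c=(P['coil']-P['pin'])[:2];print('coil in pin',c@X,c@Y)
# bystanders via depth in top
t=np.load('top0.npz')
for n,u,v,z in[('jar',431,217,85),('sauce',184,262,120),('cup',165,187,80)]: print(n,onz(ct,u,v,z))
E
```

```text
pin [603.6 -51.1 106.7] 3.9 top [603.3 -52.8 110. ] scene [607.2 -48.7 110. ]
peg [666.3  98.5 129.1] 4.3 top [666.4  96.4 128. ] scene [665.1 100.8 128. ]
piv [614.  178.8  90.9] 2.9 top [613.9 177.4  90. ] scene [612.9 180.4  90. ]
coil [528.7 -37.3  99.9] 2.3 top [528.6 -38.3 103.5] scene [533.  -35.8 103.5]
pin [605.27341004 -50.75007561 110.        ]
piv [613.43118791 178.93445951  90.        ]
peg [665.73088123  98.58860724 128.        ]
coil [530.78194232 -37.05559001 103.5       ]
L 229.82936064192864 yaw -0.03550239100940259
peg r 95.86821109677302 angle 0.61253257846097
coil in pin -74.93061224420732 11.041786410954574
jar [ 604.98793886 -184.54657867   85.        ]
sauce [530.25431123 266.27435707 120.        ]
cup [672.22799731 309.59022639  80.        ]
```

```bash
cat >> h.py <<'E'
from scipy.spatial.transform import Rotation as Ro
PIN=np.array([605.3,-50.8,97.]);PSI=-0.0355
def to(p,yaw,cmd=None):
    s=env.state();pos,rot=cmd if cmd else (s['eef_pos'],s['tcp_rot'])
    R=Ro.from_euler('xyz',rot);G=Ro.from_euler('xyz',[np.pi,0,yaw])
    print('turn',(R.inv()*G).as_rotvec().round(4),'shift m',(R.inv().apply(np.array(p)-pos)/1000).round(4),'t',s['t'],'pos',s['eef_pos'].round(2),'rot',s['tcp_rot'].round(4),'F',s['ft_force'].round(1))
E
python3 -c "
from h import *
to((696,96,177),PSI,([242.144,-576.209,177.261],[np.pi,0,.3978]))"
```

```text
turn [ 0.     -0.      0.4333] shift m [ 6.788e-01 -4.439e-01  3.000e-04] t 0.1 pos [ 242.05 -575.95  176.71] rot [-3.1406e+00 -1.0000e-04  3.9780e-01] F [-0.   0.3 -0.1]
```

Call:
arm_command --targets '[[[0,0,0.1],[0.04,-0.026,0],255],[[0,0,0.2],[0.08,-0.052,0],255],[[0,0,0.3],[0.12,-0.078,0],255],[[0,0,0.4333],[0.16,-0.105,0],255],[[0,0,0.4333],[0.2,-0.131,0],255],[[0,0,0.4333],[0.24,-0.157,0],255],[[0,0,0.4333],[0.28,-0.183,0],255],[[0,0,0.4333],[0.32,-0.209,0],255]]'

```text
t: 0.9
eef_pos: [456.9, -257.8, 177.1]
tcp_rot: [-3.142, 0.0, -0.036]
ft_force: [0.3, -0.4, 1.0]
opening: 0.386
```

```bash
python3 -c "
from h import *
to((696,96,177),PSI)"
```

```text
turn [-0.      0.0002 -0.0002] shift m [ 2.263e-01 -3.621e-01  1.000e-04] t 0.9 pos [ 456.89 -257.76  177.14] rot [-3.1415e+00  2.0000e-04 -3.5700e-02] F [ 0.3 -0.4  1. ]
```

Call:
arm_command --targets '[[[0,0,0],[0.028,-0.041,0],255],[[0,0,0],[0.056,-0.086,0],255],[[0,0,0],[0.084,-0.127,0],255],[[0,0,0],[0.112,-0.168,0],255],[[0,0,0],[0.14,-0.209,0],255],[[0,0,0],[0.168,-0.25,0],255],[[0,0,0],[0.196,-0.291,0],255],[[0,0,0],[0.22,-0.332,0],255]]'

```text
t: 1.7
eef_pos: [688.8, 66.3, 176.8]
tcp_rot: [3.141, 0.0, -0.035]
ft_force: [0.8, -0.2, 0.4]
opening: 0.008
```

Call:
arm_command --targets '[[[0,0,0],[0.007,-0.032,0.0],255],[[0,0,0],[0.007,-0.032,0.0],255]]'

```text
t: 1.9
eef_pos: [696.3, 100.2, 176.0]
tcp_rot: [-3.141, 0.001, -0.032]
ft_force: [0.4, -0.5, -0.4]
opening: 0.003
```

```bash
python3 - <<'E'
from h import *
to((696,96,100),PSI)
c=get_calibration('wrist');p,d=read_camera('wrist');np.savez('w1.npz',p=p,d=d,c=c);cv2.imwrite('pics/w1.png',p)
print(c)
for P in [(605.3,-50.8,110),(665.7,98.6,128),(530.8,-37,103.5)]:print(proj(c,P))
p,d=read_camera('top');cv2.imwrite('pics/t1.png',p)
E
```

```text
turn [-0.0004  0.0012  0.0039] shift m [-0.      0.0042  0.076 ] t 1.9 pos [696.26 100.18 175.99] rot [-3.1412e+00  1.2000e-03 -3.1600e-02] F [ 0.4 -0.5 -0.4]
{'vfov': 67.1832279568344, 'cx': 317.0573223081771, 'cy': 245.16994716058784, 'k1': -0.031913420191645094, 'world_from_camera': array([[-3.22460454e-02, -9.58884224e-01, -2.81959637e-01,
         7.77427996e+02],
       [-9.99479534e-01,  3.06754464e-02,  9.98391405e-03,
         9.80781862e+01],
       [-9.24179940e-04,  2.82134829e-01, -9.59374319e-01,
         3.82842119e+02],
       [ 0.00000000e+00,  0.00000000e+00,  0.00000000e+00,
         1.00000000e+00]])}
[496.0951968  341.87340691]
[321.39745127 291.29659806]
[469.07825576 408.13786605]
```

View pics/w1.png

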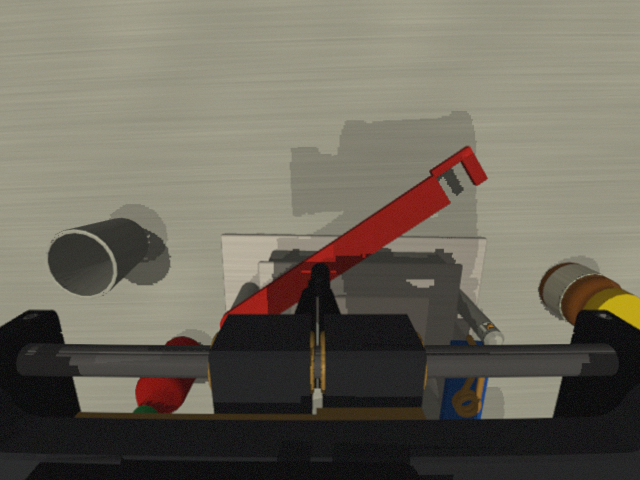

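View pics/t1.png

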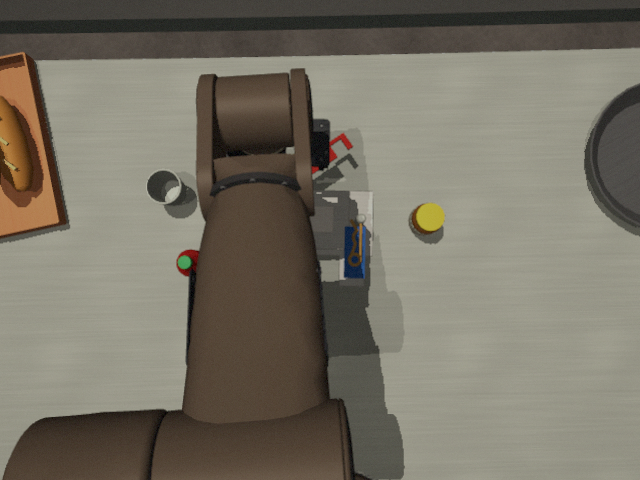

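The wrist view puts the pin top at (490,338) and the coil at (467,403), within a few mm of my estimates. The peg is just behind the fingers. Descending.

Call:
arm_command --targets '[[[0,0,0],[0.0,0.0,0.04],255],[[0,0,0],[0.0,0.0,0.077],255],[[0,0,0],[0.0,0.0,0.077],255],[[0,0,0],[0.0,0.0,0.077],255]]'

```text
t: 2.4
eef_pos: [696.1, 95.0, 101.0]
tcp_rot: [3.141, 0.0, -0.037]
ft_force: [0.5, 0.3, 0.3]
opening: 0.005
```

```bash
python3 - <<'E'
from h import *
to((696,96,100),PSI)
p,d=read_camera('scene');cv2.imwrite('pics/s2.png',cv2.resize(p[180:330,230:430],None,fx=4,fy=4))
E
```

```text
turn [ 0.0002  0.0003 -0.0013] shift m [-0.0001 -0.001   0.001 ] t 2.4 pos [696.07  95.01 100.97] rot [ 3.1414e+00  3.0000e-04 -3.6800e-02] F [0.5 0.3 0.3]
```

View pics/s2.png

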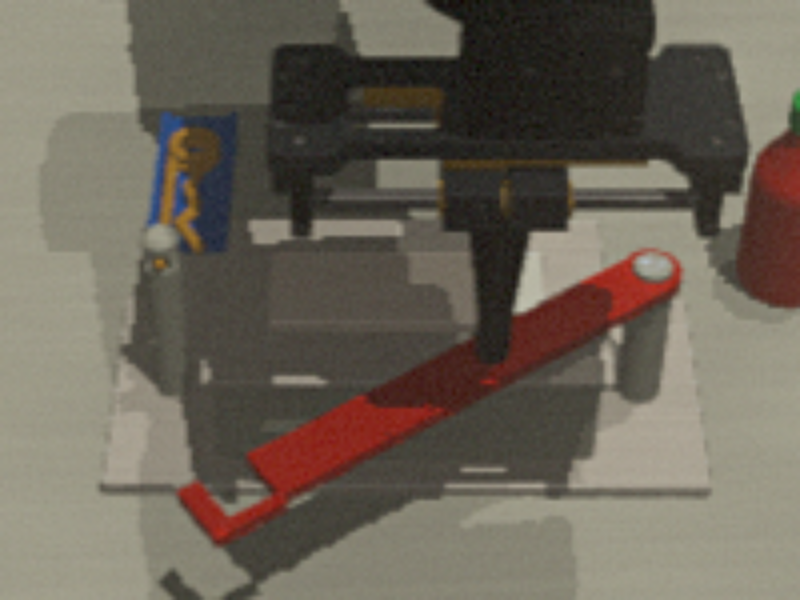

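Call:
arm_command --targets '[[[0,0,0],[-0.007,-0.001,0],255],[[0,0,0],[-0.013,-0.001,0],255],[[0,0,0],[-0.019,0.001,0],255],[[0,0,0],[-0.025,0.004,0],255],[[0,0,0],[-0.031,0.006,0],255],[[0,0,0],[-0.037,0.008,0],255],[[0,0,0],[-0.043,0.0095,0],255],[[0,0,0],[-0.049,0.011,0],255]]'

```text
t: 3.25
eef_pos: [646.1, 86.8, 100.2]
tcp_rot: [3.142, -0.0, -0.036]
ft_force: [0.4, 0.5, 0.7]
opening: 0.004
```

```bash
python3 - <<'E'
from h import *
p,d=read_camera('scene');cv2.imwrite('pics/s3.png',cv2.resize(p[180:330,230:430],None,fx=4,fy=4))
to((628,84,100),PSI)
E
```

```text
turn [ 0.0001  0.0006 -0.    ] shift m [-0.0172  0.0033  0.0002] t 3.3 pos [645.35  86.66 100.2 ] rot [ 3.1414e+00  6.0000e-04 -3.5500e-02] F [-0.3  0.4 -0.2]
```

View pics/s3.png

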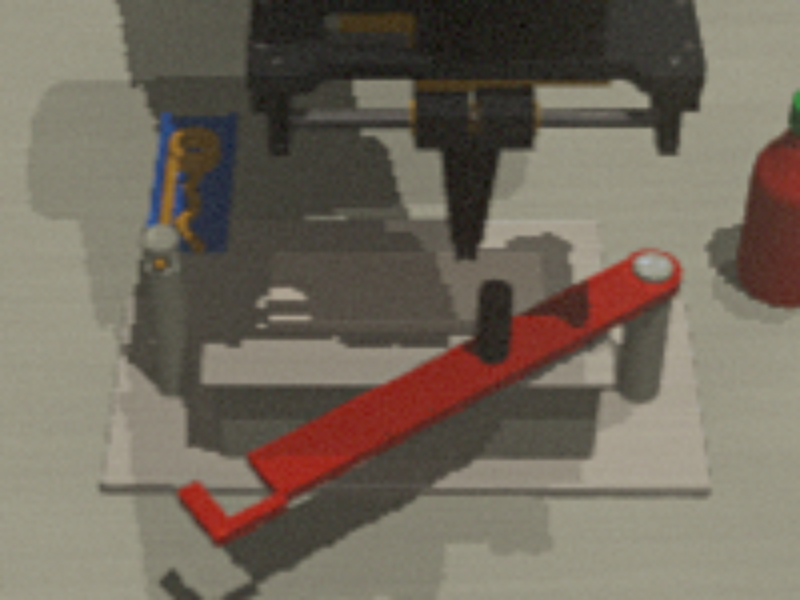

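```bash
python3 - <<'E'
from h import *
cs=get_calibration('scene')
Z=lambda P:(proj(cs,P)-[230,180])*4
print(Z((696,95,101)),Z((645.4,86.7,100.2)),'pegtop',Z((665.7,98.6,128)),'pegbase',Z((665.7,98.6,88)))
p,d=read_camera('scene')
for (u,v) in [(465,245),(470,200),(495,300),(495,340)]:
    uu,vv=230+u/4,180+v/4; z=np.median(d[int(vv)-1:int(vv)+2,int(uu)-1:int(uu)+2]); o,r=ray(cs,uu,vv);print(u,v,o+r*z)
E
```

```text
[484.45799095 379.84355292] [457.48844465 300.53380046] pegtop [489.61488454 286.57060274] pegbase [486.19387337 350.73105044]
465 245 [656.40174401  87.99487875 144.48010526]
470 200 [656.59244638  89.32793199 170.64330238]
495 300 [673.33540558 100.36990998 127.18199151]
495 340 [675.35322908 101.12151971 104.51679094]
```

```bash
python3 - <<'E'
from h import *
s=env.state();c=get_calibration('wrist');p,d=read_camera('wrist');cv2.imwrite('pics/w3.png',p)
t=s['eef_pos'];print(t, proj(c,t),[proj(c,t+[0,0,k]).round(0) for k in(20,40)])
cs=get_calibration('scene')
p,d=read_camera('scene');q=p[205:275,320:390];cv2.imwrite('pics/s4.png',cv2.resize(np.clip(q.astype(float)*2.2,0,255).astype(np.uint8),None,fx=8,fy=8,interpolation=cv2.INTER_NEAREST))
for v in range(214,268,4):
    print(v,[(onp:=(lambda o,r,z:(o+r*z).round(0))(*ray(cs,u,v),d[v,u])).tolist() for u in (343,346,349)])
E
```

```text
[645.92371495  86.75935616 100.29986744] [318.18913465 277.0601297 ] [array([318., 290.]), array([318., 306.])]
214 [[683.0, 78.0, 228.0], [685.0, 83.0, 229.0], [684.0, 88.0, 229.0]]
218 [[658.0, 81.0, 199.0], [651.0, 87.0, 193.0], [659.0, 91.0, 199.0]]
222 [[658.0, 81.0, 190.0], [656.0, 86.0, 188.0], [659.0, 91.0, 191.0]]
226 [[658.0, 81.0, 181.0], [656.0, 87.0, 179.0], [658.0, 91.0, 181.0]]
230 [[659.0, 81.0, 173.0], [658.0, 87.0, 172.0], [658.0, 92.0, 172.0]]
234 [[657.0, 82.0, 162.0], [651.0, 88.0, 156.0], [659.0, 92.0, 163.0]]
238 [[659.0, 82.0, 155.0], [654.0, 88.0, 150.0], [660.0, 92.0, 155.0]]
242 [[654.0, 83.0, 141.0], [658.0, 87.0, 144.0], [578.0, 101.0, 70.0]]
246 [[598.0, 88.0, 78.0], [599.0, 94.0, 79.0], [597.0, 100.0, 77.0]]
250 [[609.0, 87.0, 79.0], [607.0, 93.0, 76.0], [609.0, 99.0, 78.0]]
254 [[620.0, 86.0, 79.0], [618.0, 92.0, 77.0], [668.0, 93.0, 125.0]]
258 [[629.0, 86.0, 77.0], [631.0, 91.0, 79.0], [671.0, 93.0, 118.0]]
262 [[636.0, 86.0, 73.0], [636.0, 91.0, 73.0], [672.0, 93.0, 109.0]]
266 [[641.0, 85.0, 68.0], [662.0, 89.0, 89.0], [671.0, 93.0, 98.0]]
```

View pics/s4.png

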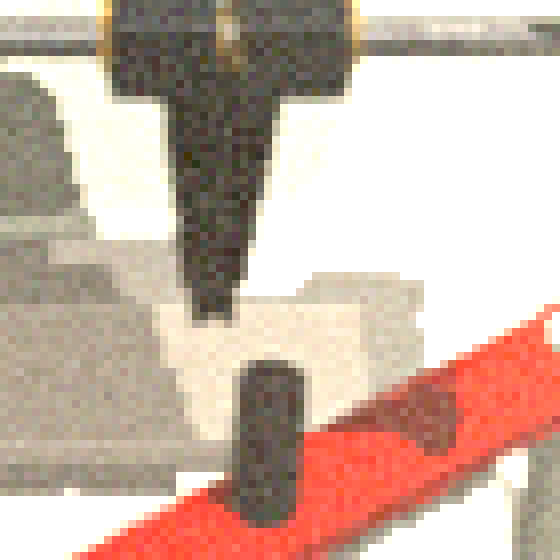

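View pics/w3.png

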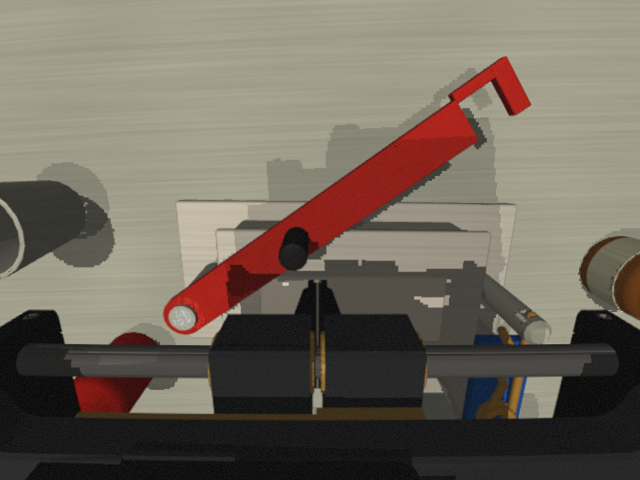

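```bash
python3 - <<'E'
from h import *
c=get_calibration('wrist');print(c['world_from_camera'][:3,3])
for P in [(605.3,-50.8,110),(665.7,98.6,128),(613.4,178.9,90)]:
    for dz in (0,38):
        print(dz,proj(c,np.array(P)-[0,0,dz]).round(0))
print(env.state()['joints'],env.state()['eef_pos'])
cs=get_calibration('scene')
p,d=read_camera('scene')
# check scene depth on known planes: table, lid
for u,v in [(150,350),(330,420),(520,350),(330,252)]:
    o,r=ray(cs,u,v);print(u,v,(o+r*d[v,u]).round(1))
E
```

```text
[727.5662878   84.5547847  307.27749845]
0 [541. 337.]
38 [510. 309.]
0 [295. 263.]
38 [298. 243.]
0 [183. 322.]
38 [201. 298.]
[ 3.24385031e-02  6.07938498e-01  1.56639858e+00 -8.63255076e-05
  9.66927600e-01  1.63882527e+00] [646.71691375  86.89858949 100.3422011 ]
150 350 [ 7.715e+02 -2.641e+02  6.000e-01]
330 420 [916.1  48.8   3. ]
520 350 [797.5 391.9   1.6]
330 252 [611.7  62.5  76.6]
```

The scene view shows the closed fingers ending at about z=139 although the reported TCP is at z=100. They went over the peg (no force, bar unmoved). I'll back off above the peg and check the finger geometry open against closed.

Call:
arm_command --targets '[[[0,0,0],[0,0,-0.04],255],[[0,0,0],[0.03,-0.005,-0.06],255],[[0,0,0],[0.051,-0.012,-0.06],120],[[0,0,0],[0.051,-0.012,-0.06],0],[[0,0,0],[0.051,-0.012,-0.06],0],[[0,0,0],[0.051,-0.012,-0.06],0],[[0,0,0],[0.051,-0.012,-0.06],0],[[0,0,0],[0.051,-0.012,-0.06],0]]'

```text
t: 4.3
eef_pos: [697.7, 97.0, 160.3]
tcp_rot: [3.141, 0.0, -0.036]
ft_force: [0.1, -0.2, 0.1]
opening: 0.448
```

```bash
python3 - <<'E'
from h import *
to((696,96,100),PSI);print(env.state()['opening'])
cs=get_calibration('scene');t=env.state()['eef_pos'];print(proj(cs,t),proj(cs,t+[0,0,39]))
p,d=read_camera('scene');cv2.imwrite('pics/s5.png',cv2.resize(p[140:300,240:450],None,fx=3.8,fy=3.7));np.savez('s5.npz',p=p,d=d)
p,d=read_camera('wrist');cv2.imwrite('pics/w5.png',p)
E
```

```text
turn [ 0.0001  0.0001 -0.0001] shift m [-0.0016  0.001   0.0603] t 4.3 pos [697.67  96.97 160.29] rot [ 3.1415e+00  1.0000e-04 -3.5600e-02] F [ 0.1 -0.2  0.1]
0.4482003992276727
[353.69229628 250.97040831] [354.66077398 233.42660352]
```

View pics/s5.png

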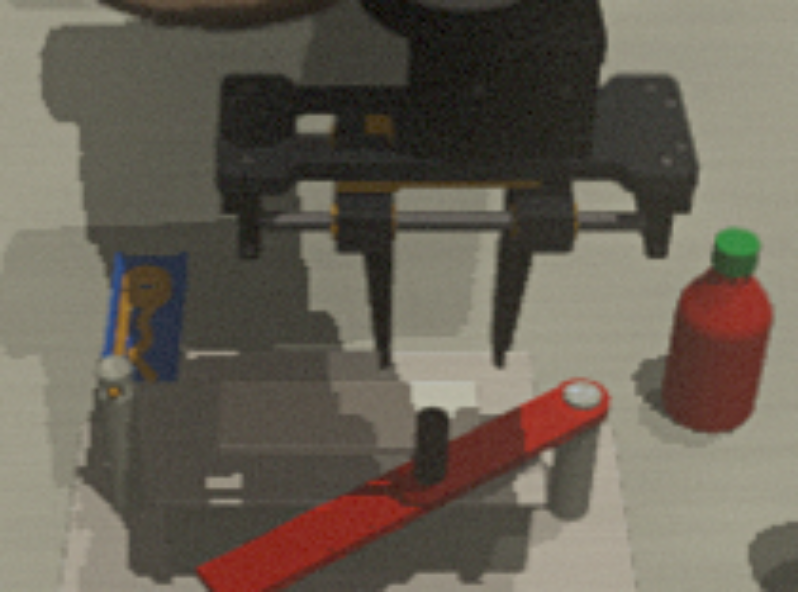

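View pics/w5.png

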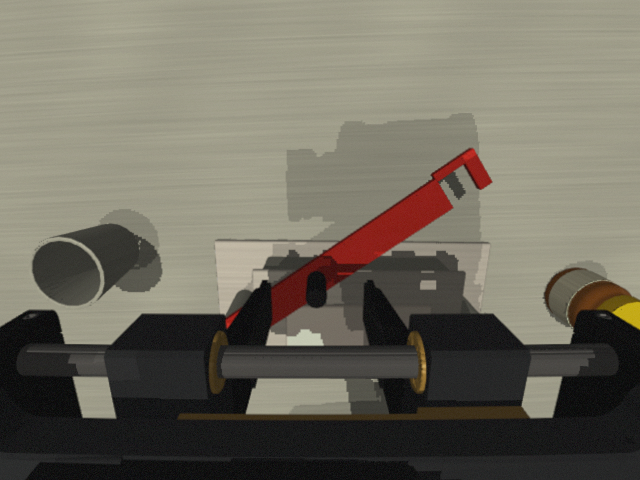

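```bash
python3 - <<'E'
from h import *
cs=get_calibration('scene');c=get_calibration('wrist');t=env.state()['eef_pos']
print(tri(cs,(370.6,239),c,(264,283)),tri(cs,(341.1,239),c,(371,283)))
d=np.load('s5.npz')['d']
for u,v in [(371,237),(341,237),(371,233),(341,233),(342,225)]:
    o,r=ray(cs,u,v);print((o+r*d[v,u]).round(1))
print(t); 
for x in (0,10): print([proj(cs,t+[x,0,z]).round(1)[1] for z in range(0,45,5)],[proj(c,t+[x,25,z]).round(1) for z in (0,20,35)])
E
```

```text
(array([710.51014421, 122.64986248, 198.24376633]), np.float64(2.5468174058303448)) (array([710.39685303,  72.42167774, 200.72159605]), np.float64(4.096147865714351))
[709.9 121.9 201.8]
[709.   74.2 202.6]
[710.7 121.2 211. ]
[707.7  74.1 210. ]
[705.9  75.4 225. ]
[697.854865    97.02470046 160.35317176]
[np.float64(251.0), np.float64(248.8), np.float64(246.6), np.float64(244.4), np.float64(242.2), np.float64(239.9), np.float64(237.6), np.float64(235.3), np.float64(233.0)] [array([277.4, 278.4]), array([273.7, 291.6]), array([270.3, 303.2])]
[np.float64(255.2), np.float64(253.0), np.float64(250.8), np.float64(248.6), np.float64(246.4), np.float64(244.1), np.float64(241.8), np.float64(239.5), np.float64(237.2)] [array([276.3, 263. ]), array([272.4, 274.9]), array([268.9, 285.4])]
```

The fingers' true end is about 37 mm above the reported TCP, and triangulation, depth and the missed contact all agree. I'll use that offset from here on. Descending to a real tip height of about 102 and pushing again.

Call:
arm_command --targets '[[[0,0,0],[0,0,0.02],255],[[0,0,0],[0,0,0.04],255],[[0,0,0],[0,0,0.06],255],[[0,0,0],[0,0,0.08],255],[[0,0,0],[0,0,0.094],255],[[0,0,0],[0,0,0.094],255],[[0,0,0],[0,0,0.094],255]]'

```text
t: 5.1
eef_pos: [698.3, 97.1, 66.7]
tcp_rot: [3.142, -0.0, -0.035]
ft_force: [0.6, 0.3, 0.2]
opening: 0.065
```

```bash
python3 - <<'E'
from h import *
to((696,96,100),PSI);print(env.state()['opening'])
p,d=read_camera('scene');cv2.imwrite('pics/s6.png',cv2.resize(p[180:330,230:430],None,fx=4,fy=4))
E
```

```text
turn [ 0.0001 -0.0004  0.    ] shift m [-0.0022  0.0012 -0.0333] t 5.1 pos [698.27  97.08  66.69] rot [ 3.1415e+00 -4.0000e-04 -3.5500e-02] F [0.6 0.3 0.2]
0.06469997174495153
```

View pics/s6.png

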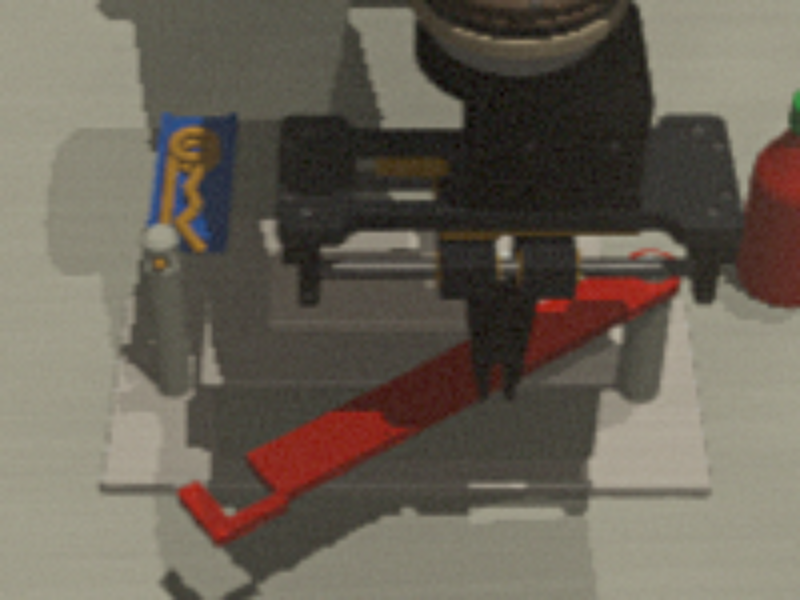

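Call:
arm_command --targets '[[[0,0,0],[-0.007,-0.001,0],255],[[0,0,0],[-0.013,-0.002,0],255],[[0,0,0],[-0.019,0.0,0],255],[[0,0,0],[-0.025,0.003,0],255],[[0,0,0],[-0.031,0.006,0],255],[[0,0,0],[-0.037,0.008,0],255],[[0,0,0],[-0.043,0.0095,0],255],[[0,0,0],[-0.049,0.011,0],255]]'

```text
t: 5.95
eef_pos: [648.1, 87.6, 66.2]
tcp_rot: [3.141, 0.0, -0.036]
ft_force: [2.3, -1.5, 0.6]
opening: 0.008
```

```bash
python3 - <<'E'
from h import *
to((628,84,66),PSI)
p,d=read_camera('scene');cv2.imwrite('pics/s7.png',cv2.resize(p[180:330,230:430],None,fx=4,fy=4))
E
```

```text
turn [ 0.0001  0.0002 -0.0001] shift m [-0.0199  0.0043  0.0002] t 5.95 pos [648.06  87.62  66.15] rot [ 3.1415e+00  2.0000e-04 -3.5600e-02] F [ 2.3 -1.5  0.6]
```

View pics/s7.png

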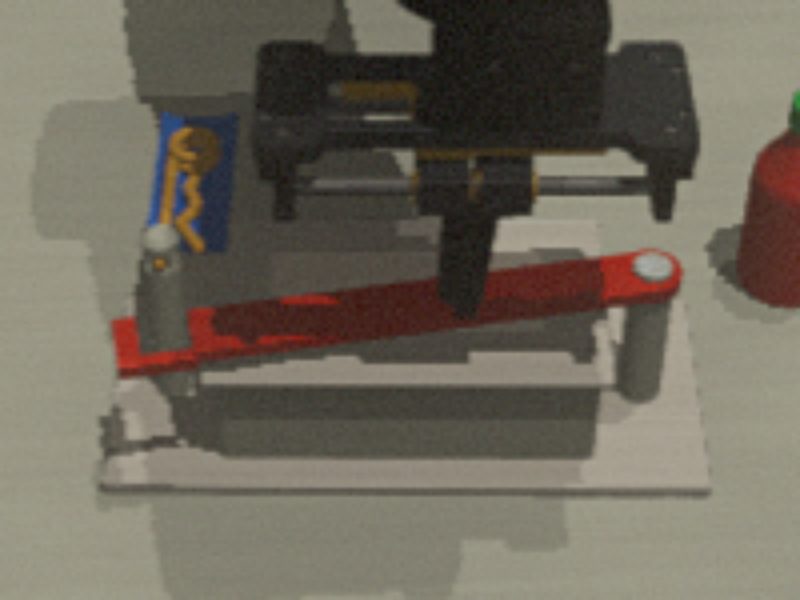

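```bash
python3 - <<'E'
from h import *
p,d=read_camera('scene');q=p[225:285,250:330];cv2.imwrite('pics/s8.png',cv2.resize(np.clip(q.astype(float)*1.5,0,255).astype(np.uint8),None,fx=9,fy=9,interpolation=cv2.INTER_CUBIC))
p,d=read_camera('top');q=p[185:255,330:390];cv2.imwrite('pics/t8.png',cv2.resize(np.clip(q.astype(float)*1.5,0,255).astype(np.uint8),None,fx=8,fy=8,interpolation=cv2.INTER_CUBIC))
E
```

```text
(no output)
```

View pics/s8.png

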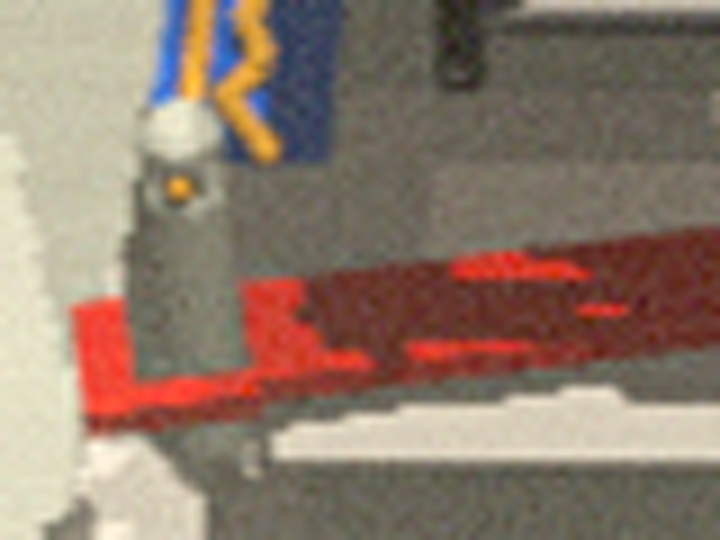

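View pics/t8.png

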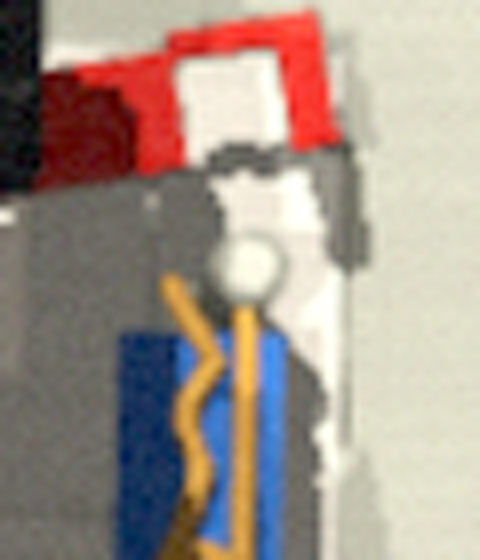

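The slot is lined up with the pin and has about 0.2 rad to go. Continuing.

Call:
arm_command --targets '[[[0,0,0],[-0.005,0.001,0],255],[[0,0,0],[-0.01,0.002,0],255],[[0,0,0],[-0.014,0.002,0],255],[[0,0,0],[-0.017,0.002,0],255],[[0,0,0],[-0.017,0.002,0],255]]'

```text
t: 6.6
eef_pos: [631.0, 86.5, 66.2]
tcp_rot: [3.142, 0.001, -0.035]
ft_force: [-0.7, 0.1, 0.9]
opening: 0.003
```

```bash
python3 - <<'E'
from h import *
to((628,84,66),PSI)
p,d=read_camera('scene');q=p[225:285,250:330];cv2.imwrite('pics/s9.png',cv2.resize(np.clip(q.astype(float)*1.5,0,255).astype(np.uint8),None,fx=9,fy=9,interpolation=cv2.INTER_CUBIC))
p,d=read_camera('top');q=p[185:255,330:390];cv2.imwrite('pics/t9.png',cv2.resize(np.clip(q.astype(float)*1.5,0,255).astype(np.uint8),None,fx=8,fy=8,interpolation=cv2.INTER_CUBIC))
E
```

```text
turn [0.0001 0.0007 0.0001] shift m [-0.0029  0.0026  0.0002] t 6.6 pos [630.96  86.52  66.24] rot [ 3.1415e+00  7.0000e-04 -3.5400e-02] F [-0.7  0.1  0.9]
```

View pics/t9.png

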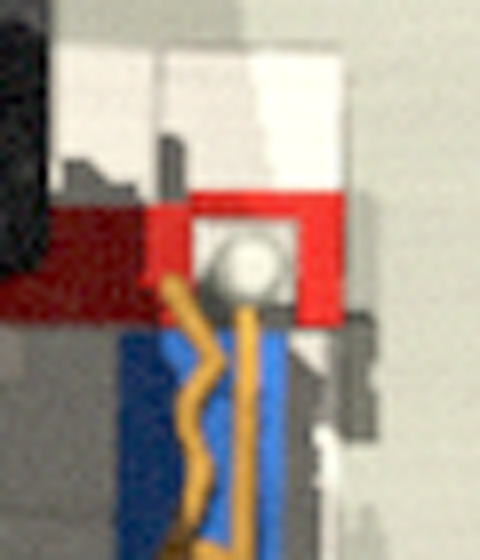

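The slot is now around the pin. Pressing slowly until the stop is felt.

Call:
arm_command --targets '[[[0,0,0],[-0.001,0,0],255],[[0,0,0],[-0.002,0,0],255],[[0,0,0],[-0.002,0,0],255]]'

```text
t: 7.0
eef_pos: [629.9, 86.5, 66.2]
tcp_rot: [3.142, -0.001, -0.035]
ft_force: [3.6, -1.6, -0.5]
opening: 0.007
```

Call:
arm_command --targets '[[[0,0,0],[-0.001,0,0],255],[[0,0,0],[-0.002,0,0],255],[[0,0,0],[-0.002,0,0],255]]'

```text
t: 7.3
eef_pos: [630.0, 86.5, 66.6]
tcp_rot: [-3.141, -0.005, -0.036]
ft_force: [12.8, 0.7, -4.9]
opening: 0.004
```

Call:
arm_command --targets '[[[0,0,0],[-0.001,0,0],255],[[0,0,0],[-0.001,0,0],255],[[0,0,0],[0.01,0,0],255],[[0,0,0],[0.025,0,-0.0],255],[[0,0,0],[0.025,0,-0.04],255],[[0,0,0],[0.0,0.02,-0.08],255],[[0,0,0],[-0.04,0.04,-0.1],255],[[0,0,0],[-0.08,0.07,-0.1],255]]'

```text
t: 8.1
eef_pos: [544.9, 19.5, 168.7]
tcp_rot: [3.141, -0.003, -0.034]
ft_force: [0.9, -1.7, 0.5]
opening: 0.002
```

```bash
python3 - <<'E'
from h import *
to(np.r_[(PIN+[-120*np.cos(PSI),0,0])[:2],160]+[0,14,0],PSI)
p,d=read_camera('scene');q=p[205:285,250:410];cv2.imwrite('pics/s10.png',cv2.resize(np.clip(q.astype(float)*1.5,0,255).astype(np.uint8),None,fx=5,fy=5,interpolation=cv2.INTER_CUBIC))
c=get_calibration('wrist');p,d=read_camera('wrist');cv2.imwrite('pics/w10.png',p)
for P in [(605.3,-50.8,110),(613.4,178.9,90),(530.8,-37,103.5)]: print(proj(c,P).round(0))
E
```

```text
turn [ 0.0001 -0.0034  0.0013] shift m [-0.0576  0.0583  0.0085] t 8.1 pos [544.91  19.51 168.65] rot [ 3.1414 -0.0034 -0.0342] F [ 0.9 -1.7  0.5]
[409. 156.]
[105. 156.]
[387. 253.]
```

View pics/s10.png

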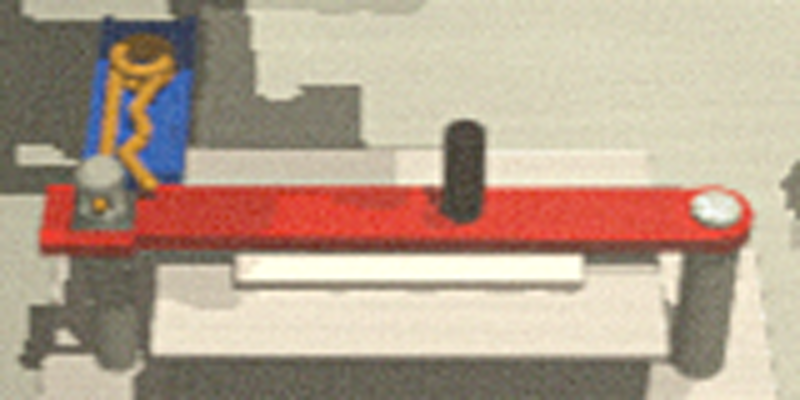

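View pics/w10.png

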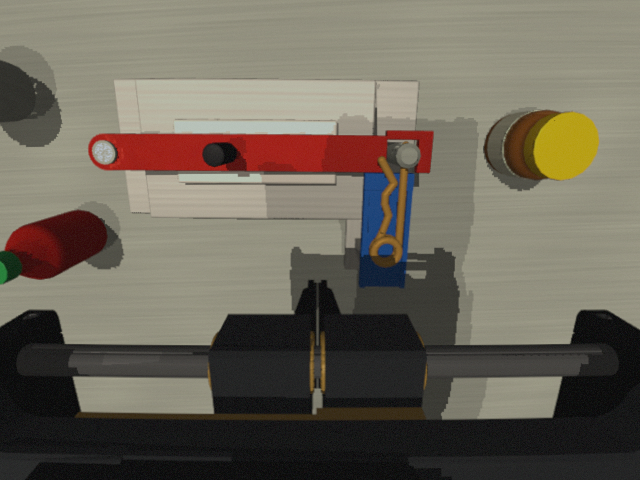

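The bar is square on its stop with the pin inside the slot. In the wrist view the pin is at (407,154) and the coil at (386,249), close to what I predicted. I'll refine the coil and pin from this view.

```bash
python3 - <<'E'
from h import *
c=get_calibration('wrist')
a=onz(c,407.5,154.5,110);b=onz(c,103,153,90);k=onz(c,386,249,103.5);print(a,b,k)
d=(b-a)[:2];psi=np.arctan2(-d[0],d[1]);print(psi,np.hypot(*d))
X=np.array([np.cos(PSI),np.sin(PSI)]);Y=np.array([-X[1],X[0]]);e=(k-a)[:2];print('coil',e@X,e@Y)
kk=k[:2]-31*X; print('target',kk); to((*kk,75),PSI)
E
```

```text
[609.10599172 -48.43045439 110.        ] [618.72574703 180.75066527  90.        ] [537.26472461 -35.38559096 103.5       ]
-0.04194984191113983 229.38292285480574
coil -72.25899827090842 10.48681505842487
target [506.28425644 -34.2853221 ]
turn [ 0.0003  0.0027 -0.0016] shift m [-0.0323  0.0533  0.0921] t 8.2 pos [540.78  17.81 166.96] rot [ 3.1413e+00  2.7000e-03 -3.7100e-02] F [ 0.3  0.3 -0.6]
```

Call:
arm_command --targets '[[[0,0,0],[-0.02,0.027,0],255],[[0,0,0],[-0.038,0.0535,0.01],255],[[0,0,0],[-0.038,0.0535,0.05],255],[[0,0,0],[-0.038,0.0535,0.09],255],[[0,0,0],[-0.038,0.0535,0.09],255],[[0,0,0],[-0.038,0.0535,0.09],255]]'

```text
t: 8.8
eef_pos: [505.6, -32.5, 76.5]
tcp_rot: [-3.141, 0.002, -0.035]
ft_force: [-0.2, -0.1, -0.2]
opening: 0.003
```

```bash
python3 - <<'E'
from h import *
to((501,-35,60),PSI)
cs=get_calibration('scene');p,d=read_camera('scene');q=p[150:260,220:340];cv2.imwrite('pics/s11.png',cv2.resize(np.clip(q.astype(float)*1.5,0,255).astype(np.uint8),None,fx=5,fy=5,interpolation=cv2.INTER_CUBIC))
t=env.state()['eef_pos']
print([((proj(cs,t+[10,0,z])-[220,150])*5).round(0) for z in (30,35,40)],((proj(cs,(533,-36,103.5))-[220,150])*5).round(0))
c=get_calibration('wrist');p,d=read_camera('wrist');cv2.imwrite('pics/w11.png',p)
E
```

```text
turn [-0.0002  0.0017  0.0001] shift m [-0.0044  0.0027  0.0165] t 8.8 pos [505.55 -32.51  76.54] rot [-3.1414e+00  1.7000e-03 -3.5400e-02] F [-0.2 -0.1 -0.2]
[array([299., 293.]), array([299., 283.]), array([298., 273.])] [290. 328.]
```

View pics/s11.png

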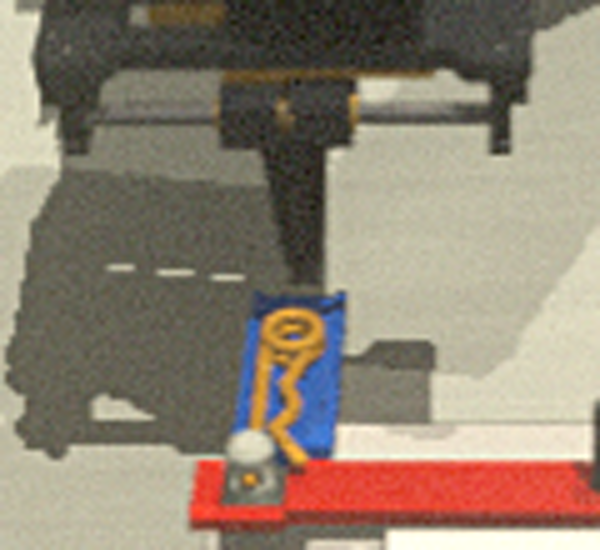

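View pics/w11.png

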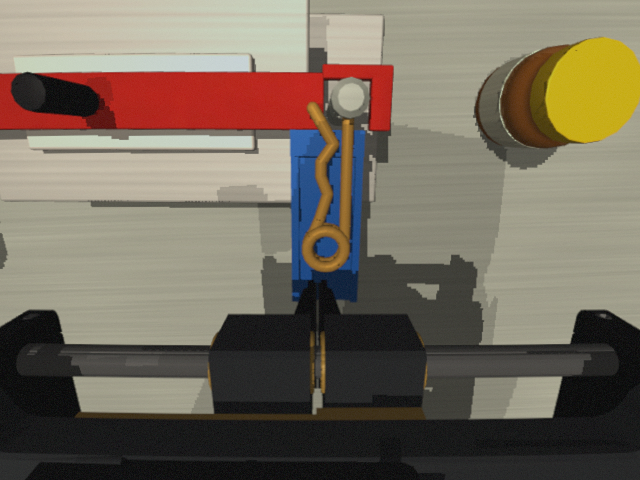

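The tip is just behind the coil (scene (307,285), wrist (318,285), coil at wrist (326,247)). I need about 4 mm towards -y, then down behind the coil.

Call:
arm_command --targets '[[[0,0,0],[-0.005,0.004,0],255],[[0,0,0],[-0.005,0.004,0.008],255],[[0,0,0],[-0.005,0.004,0.015],255],[[0,0,0],[-0.005,0.004,0.015],255],[[0,0,0],[-0.005,0.004,0.015],255]]'

```text
t: 9.4
eef_pos: [500.1, -36.4, 61.0]
tcp_rot: [-3.142, 0.001, -0.036]
ft_force: [-0.2, 0.4, 0.3]
opening: 0.008
```

```bash
python3 - <<'E'
from h import *
to((501,-36,60),PSI)
cs=get_calibration('scene');p,d=read_camera('scene');q=p[150:260,220:340];cv2.imwrite('pics/s12.png',cv2.resize(np.clip(q.astype(float)*1.5,0,255).astype(np.uint8),None,fx=5,fy=5,interpolation=cv2.INTER_CUBIC))
t=env.state()['eef_pos']
print([((proj(cs,t+[10,0,z])-[220,150])*5).round(0) for z in (30,35,40)])
p,d=read_camera('wrist');cv2.imwrite('pics/w12.png',p[90:330,200:440].repeat(2,0).repeat(2,1))
E
```

```text
turn [-0.      0.0005 -0.    ] shift m [ 0.0009 -0.0005  0.001 ] t 9.4 pos [500.13 -36.42  61.01] rot [-3.1416e+00  5.0000e-04 -3.5500e-02] F [-0.2  0.4  0.3]
[array([293., 315.]), array([292., 306.]), array([291., 296.])]
```

View pics/s12.png

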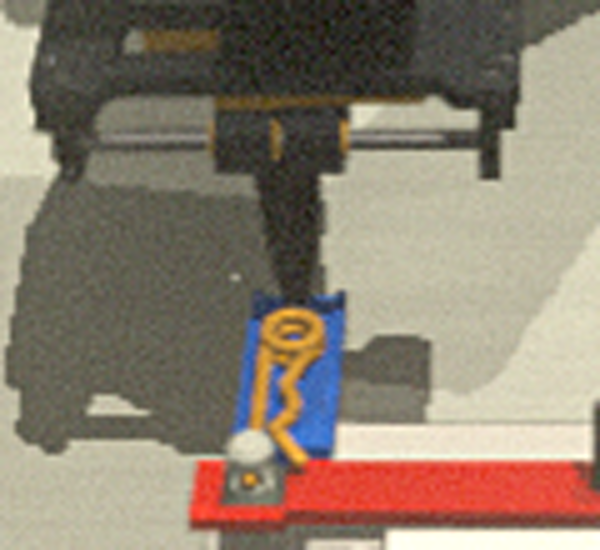

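View pics/w12.png

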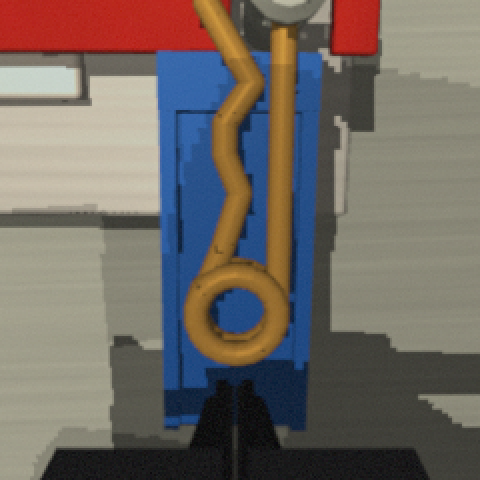

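The fingers are centred behind the coil (columns 236 and 236). Pushing forward in small steps.

Call:
arm_command --targets '[[[0,0,0],[0.003,0,0],255],[[0,0,0],[0.006,0,0],255],[[0,0,0],[0.009,0,0],255],[[0,0,0],[0.012,0,0],255],[[0,0,0],[0.015,0,0],255],[[0,0,0],[0.017,0,0],255],[[0,0,0],[0.019,0,0],255],[[0,0,0],[0.019,0,0],255]]'

```text
t: 10.3
eef_pos: [518.7, -37.0, 61.1]
tcp_rot: [-3.141, 0.001, -0.035]
ft_force: [-3.0, 0.5, 0.3]
opening: 0.007
```

```bash
python3 - <<'E'
from h import *
to((541,-37.8,61),PSI)
p,d=read_camera('wrist');cv2.imwrite('pics/w13.png',p[70:330,200:440].repeat(2,0).repeat(2,1))
E
```

```text
turn [-0.0001  0.0013  0.0001] shift m [0.0223 0.     0.    ] t 10.3 pos [518.71 -36.97  61.06] rot [-3.1414e+00  1.3000e-03 -3.5400e-02] F [-3.   0.5  0.3]
```

View pics/w13.png

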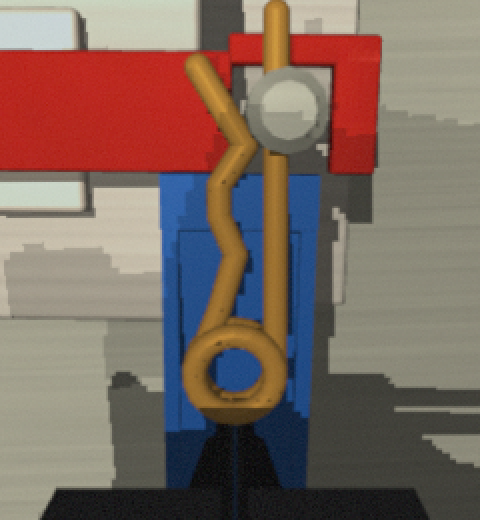

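The leg is through the hole and the wavy leg is about to ride over the pin. Coil (235,372), pin (289,108) in the crop. Continuing.

Call:
arm_command --targets '[[[0,0,0],[0.002,0,0],255],[[0,0,0],[0.004,0,0],255],[[0,0,0],[0.006,0,0],255],[[0,0,0],[0.008,0,0],255],[[0,0,0],[0.01,0,0],255],[[0,0,0],[0.012,0,0],255],[[0,0,0],[0.014,0,0],255],[[0,0,0],[0.014,0,0],255]]'

```text
t: 11.15
eef_pos: [533.7, -37.7, 61.3]
tcp_rot: [3.141, -0.001, -0.036]
ft_force: [-0.2, -0.1, 0.1]
opening: 0.004
```

```bash
python3 - <<'E'
from h import *
to((541,-37.8,61),PSI)
p,d=read_camera('wrist');cv2.imwrite('pics/w14.png',p[70:330,200:440].repeat(2,0).repeat(2,1))
E
```

```text
turn [ 0.0002 -0.0007 -0.    ] shift m [ 0.0073 -0.0002  0.0003] t 11.15 pos [533.67 -37.73  61.28] rot [ 3.1414e+00 -7.0000e-04 -3.5500e-02] F [-0.2 -0.1  0.1]
```

View pics/w14.png

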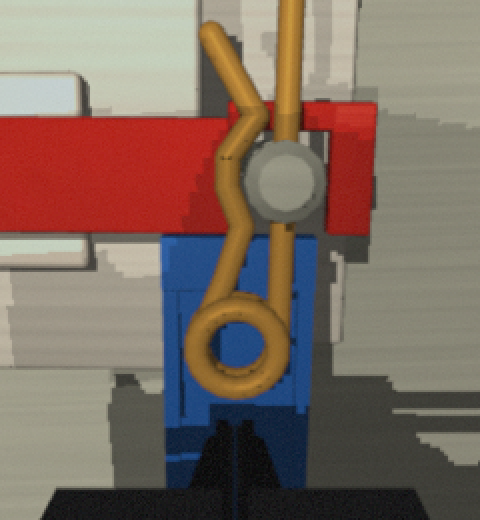

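It snapped over and jumped off the fingers. Measuring how far home it is.

```bash
python3 - <<'E'
from h import *
c=get_calibration('wrist')
X=np.array([np.cos(PSI),np.sin(PSI)]);Y=np.array([-X[1],X[0]])
a=onz(c,200+285/2,70+182/2,110);k=onz(c,200+237/2,70+345/2,103.5);e=(k-a)[:2];print(a,k,'coil',e@X,e@Y)
st=onz(c,320,70+291/2,90.5)[:2]-a[:2];print('floor step edge',st@X)
print('gap tip to coil back', (k[:2]-13*X-env.state()['eef_pos'][:2])@X)
E
```

```text
[605.12280306 -50.48991994 110.        ] [567.41948277 -38.91550166 103.5       ] coil -38.09037053171916 10.228938959829799
floor step edge -27.74114028763492
gap tip to coil back 21.051063681811893
```

Call:
arm_command --targets '[[[0,0,0],[-0.01,0,0],255],[[0,0,0],[-0.02,0,-0.02],255],[[0,0,0],[-0.03,0,-0.06],255],[[0,0,0],[-0.045,0,-0.1],255],[[0,0,0],[-0.045,0,-0.12],255],[[0,0,0],[-0.045,0,-0.12],255],[[0,0,0],[-0.045,0,-0.12],255]]'

```text
t: 11.9
eef_pos: [487.6, -36.0, 181.0]
tcp_rot: [3.141, -0.0, -0.036]
ft_force: [-0.5, -0.4, -0.0]
opening: 0.003
```

```bash
python3 - <<'E'
from h import *
to((541,-37.8,61),PSI)
c=get_calibration('wrist');p,d=read_camera('wrist');cv2.imwrite('pics/w15.png',p[20:280,220:460].repeat(2,0).repeat(2,1))
p,d=read_camera('scene');q=p[185:285,240:420];cv2.imwrite('pics/s15.png',cv2.resize(np.clip(q.astype(float)*1.5,0,255).astype(np.uint8),None,fx=4.4,fy=4.4,interpolation=cv2.INTER_CUBIC))
cv2.imwrite('pics/s15f.png',p)
E
```

```text
turn [ 0.0001 -0.0003 -0.    ] shift m [ 5.34e-02 -1.00e-04  1.20e-01] t 11.9 pos [487.61 -35.96 180.96] rot [ 3.1415e+00 -3.0000e-04 -3.5500e-02] F [-0.5 -0.4 -0. ]
```

View pics/w15.png

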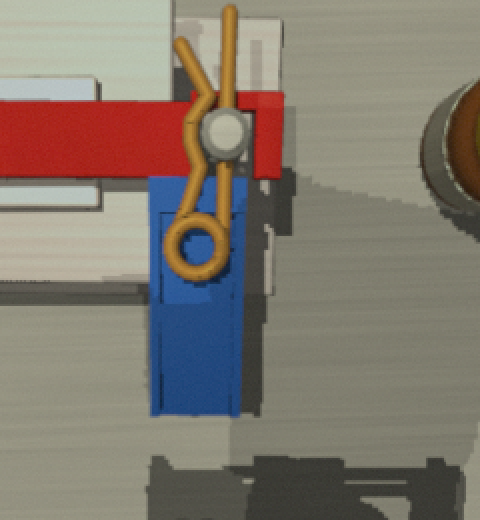

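View pics/s15.png

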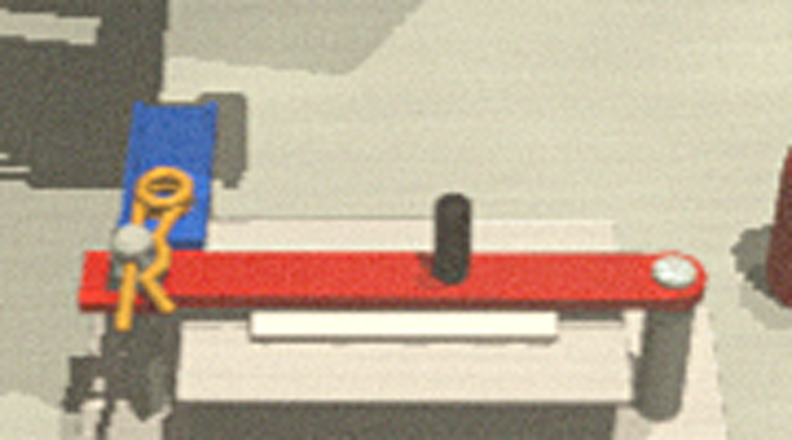

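View pics/s15f.png

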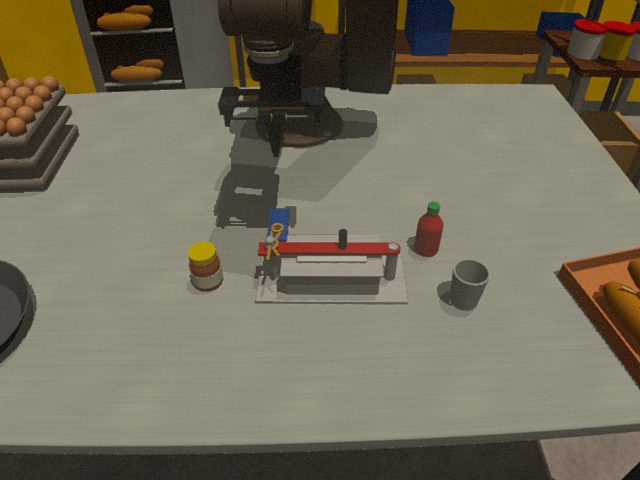

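The cotter is through the pin with its wavy leg relaxed around it, the bar is home, and the bystanders are unmoved. One last check of the distances.

```bash
python3 - <<'E'
from h import *
X=np.array([np.cos(PSI),np.sin(PSI)]);Y=np.array([-X[1],X[0]])
c=get_calibration('wrist');cs=get_calibration('scene')
f=lambda c,p,z:onz(c,*p,z)[:2]
S=lambda u,v:(240+u/4.4,185+v/4.4)
for n,c_,pin,coil,tip in[('w',c,(332,86.5),(318,143),(334.7,22.5)),('s',cs,S(132,240),S(164,186),S(123,328))]:
    a=f(c_,pin,110)
    for m,q,z in(('coil',coil,103.5),('tip',tip,97)): e=f(c_,q,z)-a;print(n,m,(e@X).round(1),(e@Y).round(1))
E
```

```text
w coil -39.0 9.9
w tip 44.6 -2.0
s coil -41.8 10.4
s tip 39.3 -1.8
```

```bash
python3 -c "
from cell import env
print(env.job_done(),env.state()['t'])"
```

```text
the job is handed in; nothing more can be done
the job is handed in; nothing more can be done
```

The press lid is locked, and I handed the job in after about 12 s of the 54 s allowed. I swung the red bar by its peg until it stopped hard against its stop (about 13 N). Then I pushed the cotter by its coil until the sprung leg snapped over the pin, and drew the arm clear.

**First push missed:** the fingers went over the peg without touching it, because their real end is about 35–37 mm above the reported TCP. I measured that offset in the camera images and used it for the second push and for the cotter.

**Last checks:**
- **Bar:** it is home, with the pin inside its slot.
- **Cotter:** the straight leg is through the hole and the wavy leg lies relaxed around the pin.
- **Bystanders:** the sauce bottle, the jar and the cup look unmoved in the last scene picture.

**Where the checks disagreed:** the two cameras put the coil 39.0 mm (wrist) and 41.8 mm (scene) behind the pin, where 42 mm is nominal. They put the leg tip 44.6 mm and 39.3 mm ahead, where 40 mm is nominal. The scene figures fit the home position. The wrist coil figure is about 1 mm past the cradle's step, which the coil cannot pass, so I take the cotter to be home within about 2 mm.

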